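Fit a sanding drum and push its retaining clip home

ROBOT

A 6-joint arm with a two-finger parallel gripper is mounted at the origin on the work surface. World frame = base frame: x ahead of the robot, y to its left, z up, the work surface at z = 0. Lengths are in mm, angles in rad, forces in N, time in s.
With the tool pointing down it reaches from about 375 to 900 mm from the base axis. Payload 3.1 kg.
Tool frame: the origin (TCP) lies at the very end of the fingers, on their centre line; the grasp point (between the pads) lies 19 mm behind it; z points along the fingers, y is the line along which they close (so a half turn about z gives the same grasp; the last joint's range is limited). The gripper opens to 87 mm and grips with 3 to 60 N. Pads are 19 mm wide; open, the fingers measure 117 mm over their backs; the gripper's body (75 mm by 190 mm) begins 51 mm behind the grasp point.
Start: joints at [-1.365, 0.527, 1.433, -0, 1.181, -0.178], TCP at [234.05, -579.498, 222.548] pointing down, gripper open.
Joint ranges: [-3.08, 3.08], [-0.75, 2.2], [0.22, 2.44], [-1.43, 4.57], [0, 2.65], [-2.85, 2.85]. Speed limits (rad/s): [2.79, 2.79, 3.14, 3.14, 3.14, 3.14].

INTERFACE

Orientations are given as a unit quaternion [x, y, z, w].
In Python, from rig import state, get_image, camera_model, r gives the robot as it stands.
- The arm moves only by the shell command python3 -m inch 'ROWS'. ROWS is JSON, a list of rows, each an object with "angular": the turn, a rotation vector about the tool's x, y, z in degrees, a list of three; "translation": the shift along the tool's x, y, z in m, a list of three; "gripper": the opening, from -1 (shut) to 1 (fully open). A call has exactly 5 rows; each row is the pose to reach, as a shift and turn from the pose commanded when the call began, along the tool's axes at that moment; what a row does not reach only later rows make up. A row lasts 1/12 s, in which the tool goes at most 41.7 mm and 7.16 degrees, less where a joint would pass 70% of its speed; a pose out of reach is approached as far as the arm can. A call with a gripper value outside its range is refused whole. The fingers move at their own pace and stop on an object; the grip force is fixed at half the most. Time passes only in rows, so rows that repeat a pose let the fingers close, or fill a call up. It gives the time, the measured TCP pose, the force, the opening and the grip force at its end, in the units of the state.
- state(): the state, without advancing time (a new reading comes with each control period).
- get_image(name): name is "scene" or "top" or "wrist"; returns the picture (420x560x3 uint8, blue, green, red); there is no depth.
- camera_model(name): a dict with "mtx" (3x3 intrinsics, pixels), "origin" and "attitude" of the camera in the world. Camera axes: x right, y down, z forward; pixel columns grow to the right and rows downward; lengths in mm; the calibration is good to about 2 mm. A picture is of the moment at which its call begins: read the wrist's pose just before it. camera_model takes no time and is no camera call; for the wrist camera it gives the pose at the moment of the call.
- r.job_done(): hands the job in; it is judged then, once.
The state is a dict: "time_s": time; "qpos": joint angles; "dq": joint speeds; "joint_efforts": joint torques, N m; "tool_pos": TCP position; "orientation": TCP orientation; "force": force on the tool from outside, world axes, zero at the start; "ft_torque": the same for the moment, N m; "finger_gap": finger opening in mm; "grip_force": force on a finger pad.
Only numpy, scipy, OpenCV 4.12 (cv2) and the standard library are available. Lean on these libraries where they do the work, as an engineer would, in place of code of your own. Each camera call takes 0.05 s, during which the arm holds its last target. There are 200 camera calls.

TASK

Fit the loose sanding drum over the upright spindle of the small blue finishing machine so that it sits fully down on its flange, and let go of it. Then take the open spring clip by its thumb tab and push it sideways into the spindle groove above the drum (how high the groove stands varies a little, so feel for it) until it snaps fully home, and let go. Go gently: the snap takes only a light hand push, so do not ram the clip or the drum against the machine or press the clip hard onto the drum, and leave the hammer, glue can and jar where they are.

Things in the scene. Friction and masses are not known exactly. Their poses are not given: they have to be found in the camera images.
- machine: Fixed finishing machine on feet: blue block 160 x 160 x 60 mm, 6 to 22 mm above the bench, with an upright round steel spindle. Origin: on the spindle axis at the block's underside; z up. Flange, 40 mm diameter, top 65 mm above the origin. The spindle may be set up to 8 mm higher (not measured): journal, 24 mm diameter, to 99-107; then groove, 18 mm diameter, 7.5 mm tall; head, 24 mm, 5.5 tall; 9 mm cone.
- drum: Loose sanding drum, steel hub and brown sleeve, a plain ring of 56 mm outer diameter, 32 mm tall, with a 26 mm through hole, upright on the bench, 0.18 to 0.35 kg. Origin: centre of its underside; z along its axis, up. Either end may be down. On the spindle it rests on the flange, its top face 2 to 10 mm below the groove's lower edge, as the spindle is set.
- clip: Loose flat open spring clip, 6 mm thick in height, about 60 g: two steel jaws in a horseshoe on a black plastic back with a thumb tab. Origin: underside, at the centre of the round eye. x points out of the mouth (the push direction), z up. Jaw tips 18.5 mm ahead of the origin; the flared mouth narrows from 24 mm to 12.6 mm. Tab: centre 36 mm behind the origin, 18 mm long (x), 10 mm thick, top at 40 mm.
- jaw_left (a joint): Opening of the clip's left (+y) jaw: 0 sprung shut, 0.09 rad passing the groove, 0 again when home. The clip has 1.5 mm play up and down in the groove; else it jams on the 24 mm head or journal, first touched with the eye 21 mm short of the axis; in the groove it first touches 16 mm short, takes a push of 5 to 12 N, snaps on about 8 mm short, then stops hard when home (nose 9.4 mm behind the eye).
- jaw_right (a joint): The same for the right (-y) jaw.
- hammer: Bystander: cobbler's hammer lying on the bench. Leave it alone.
- glue_can: Bystander: can of glue, 68 mm diameter, 95 mm tall, standing on the bench. Leave it alone.
- rivet_jar: Bystander: small glass jar, 48 mm diameter, 55 mm tall. Leave it alone.

How it is judged:
By the outcome, as a careful person would: the job done as asked, in the order asked, and still so for the second after the job is handed in, with the robot touching nothing.
It also fails if it takes over 72 s, if anything falls off the work surface, if the arm or the gripper's body presses on something with over 40 N, if the wrist force passes 120 N, or if a joint passes its speed limit or range.

## Working session

There is one attempt and no reset: what is moved stays moved. The work goes in short steps, Python scripts to look and compute and a shell command to move; the robot and the scene stay as the last step left them, time stands still between calls to the robot, and variables do not carry over. Pictures are saved under pics/ and viewed, at most 10 in all, crops included, and the job is handed in when it is done.

```bash
ls && mkdir -p pics && python3 - <<'E'
from rig import state,get_image,camera_model
import cv2,numpy as np
s=state();print(s)
for n in("scene","top","wrist"):
    print(n,camera_model(n)); cv2.imwrite(f"pics/{n}0.png",get_image(n))
a=cv2.imread("pics/scene0.png");b=cv2.imread("pics/top0.png")
E
```

```text
pics
{'time_s': 0.0, 'qpos': array([-1.36551491e+00,  5.28474843e-01,  1.43389658e+00, -6.11311784e-06,
        1.18139943e+00, -1.78519016e-01]), 'dq': array([-1.64542911e-03,  1.22415107e-03,  2.37598563e-05,  8.88923936e-04,
       -1.62207405e-03, -6.03034118e-04]), 'joint_efforts': array([-1.54329937e-03, -4.40043175e+01, -1.76593924e+01,  6.32314011e-02,
        5.82140533e-02, -1.76581066e-04]), 'tool_pos': array([ 233.89241628, -578.7956776 ,  221.5681294 ]), 'orientation': array([ 9.81642786e-01,  1.90725602e-01, -1.73992402e-05, -1.08896393e-03]), 'force': array([ 0.86712166, -0.09643723,  0.09372106]), 'ft_torque': array([ 0.01945456, -0.0108252 , -0.00353867]), 'grip_force': 0.0, 'finger_gap': 86.94999640375116}
scene {'mtx': array([[428.34865575,   0.        , 282.35659796],
       [  0.        , 428.34865575, 210.75646261],
       [  0.        ,   0.        ,   1.        ]]), 'origin': array([1237.38664996,  347.85323491, 1036.05278675]), 'attitude': array([ 0.46570717,  0.82233905, -0.28425116, -0.16148249])}
top {'mtx': array([[496.83657903,   0.        , 280.04384222],
       [  0.        , 496.83657903, 210.13631659],
       [  0.        ,   0.        ,   1.        ]]), 'origin': array([ 494.09544112,  -55.07125706, 1162.6710066 ]), 'attitude': array([-0.70229595,  0.71133221, -0.01571132,  0.02323873])}
wrist {'mtx': array([[303.29197077,   0.        , 274.22634979],
       [  0.        , 303.29197077, 208.23597338],
       [  0.        ,   0.        ,   1.        ]]), 'origin': array([ 305.86420354, -550.45736963,  384.19728922]), 'attitude': array([ 0.8208988 , -0.55337762, -0.07974097,  0.11636047])}
```

View pics/scene0.png

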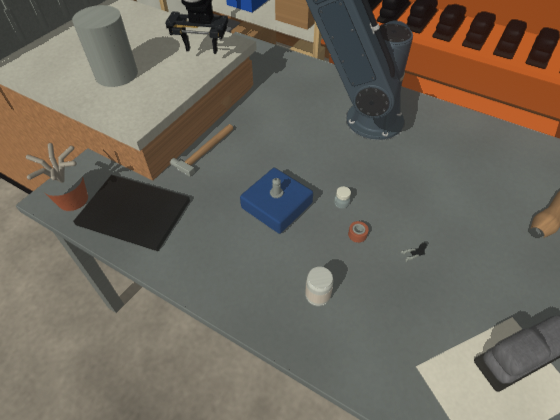

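View pics/top0.png

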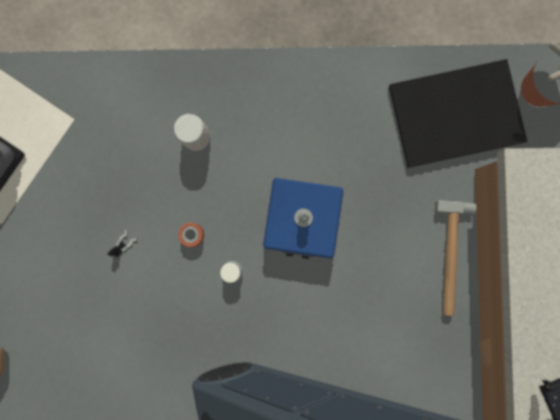

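The scene view shows the blue machine at (277,198) with its spindle top near (277,180), the drum at (359,231), the clip at (415,250), the jar at (343,196) and the can at (319,285). In the top view the spindle is at (303,218), the drum at (191,235), the clip at (122,245), the jar at (231,272), the can at (191,131), and the hammer is far right.

```bash
cat > h.py <<'E'
from rig import state,get_image,camera_model
import cv2,numpy as np
from scipy.spatial.transform import Rotation as R
def ray(cm,px):
    d=np.linalg.inv(cm["mtx"])@[px[0],px[1],1]; d=R.from_quat(cm["attitude"]).apply(d/np.linalg.norm(d))
    return np.array(cm["origin"]),d
def plane(cm,px,z):
    o,d=ray(cm,px); return o+d*(z-o[2])/d[2]
def tri(*obs):
    A=np.zeros((3,3));b=np.zeros(3)
    for cm,px in obs:
        o,d=ray(cm,px);P=np.eye(3)-np.outer(d,d);A+=P;b+=P@o
    p=np.linalg.solve(A,b); res=[np.linalg.norm(np.cross(p-ray(cm,px)[0],ray(cm,px)[1])) for cm,px in obs]
    return p,res
def proj(cm,p):
    v=cm["mtx"]@R.from_quat(cm["attitude"]).inv().apply(np.array(p)-cm["origin"]);return v[:2]/v[2]
def blobs(im,lo,hi,amin=30):
    m=cv2.inRange(cv2.cvtColor(im,cv2.COLOR_BGR2HSV),np.array(lo),np.array(hi))
    cs,_=cv2.findContours(m,cv2.RETR_EXTERNAL,cv2.CHAIN_APPROX_NONE)
    return sorted([c for c in cs if cv2.contourArea(c)>amin],key=cv2.contourArea,reverse=True)
def cen(c): return np.array(cv2.minEnclosingCircle(c)[0])
def rel(p,yaw_dir=None):
    """shift (m) in tool axes from the current TCP to world point p"""
    s=state();return R.from_quat(s["orientation"]).inv().apply(np.array(p)-s["tool_pos"])/1000
E
python3 - <<'E'
from h import *
S,T=camera_model("scene"),camera_model("top")
a=cv2.imread("pics/scene0.png");b=cv2.imread("pics/top0.png")
print("tri spindle",tri((S,(277,181)),(T,(303,218))))
for nm,im,near in(("S",a,(359,231)),("T",b,(191,235))):
    for c in blobs(im,(0,90,60),(18,255,255)):
        q=cen(c)
        if np.linalg.norm(q-near)<30: print(nm,q,cv2.contourArea(c),cv2.boundingRect(c))
for nm,im,near in(("S",a,(277,198)),("T",b,(303,218))):
    for c in blobs(im,(100,120,40),(130,255,255),500)[:2]: print(nm,cv2.minAreaRect(c))
print("drum",tri((S,(359,229)),(T,(191,235))), "clip tab",tri((S,(421,244)),(T,(114,250))))
print("clip tip z6",plane(T,(135,240),6),plane(T,(127,233),6),"jar",plane(T,(231,272),55),"can",plane(T,(190,128),95))
print("machine corners",[plane(T,p,75) for p in((273,179),(343,187),(332,257),(265,248))])
E
```

```text
tri spindle (array([534.14053904, -91.62839568, 119.6967329 ]), [np.float64(0.783073899347973), np.float64(0.7830738993478803)])
S [358.        231.3999939] 312.5 (348, 221, 21, 22)
T [190.71427917 234.71427917] 452.0 (178, 223, 26, 24)
S ((275.3639831542969, 198.25201416015625), (60.20975875854492, 53.505733489990234), 34.69515609741211)
T ((302.8791809082031, 217.8154296875), (69.83043670654297, 70.30671691894531), 8.426968574523926)
drum (array([501.30367529, 163.62111606,  26.54478916]), [np.float64(2.7369438985857646), np.float64(2.7369438985857837)]) clip tab (array([469.55920251, 335.81338086,  40.07549132]), [np.float64(2.805048124111452), np.float64(2.8050481241114005)])
clip tip z6 [492.66009712 295.88246006   6.        ] [509.20180926 314.67119094   6.        ] jar [419.13742896  66.94229403  55.        ] can [734.63829377 149.67096445  95.        ]
machine corners [array([622.97149318, -29.21890225,  75.        ]), array([ 603.20544636, -182.6960602 ,   75.        ]), array([ 450.41640476, -155.78621359,   75.        ]), array([471.7612391,  -9.9707758,  75.       ])]
```

```bash
python3 - <<'E'
import cv2
a=cv2.imread("pics/scene0.png");b=cv2.imread("pics/top0.png")
f=lambda im,x,y,w,h:cv2.resize(im[y:y+h,x:x+w],(400,300),interpolation=cv2.INTER_CUBIC)
import numpy as np
cv2.imwrite("pics/crop.png",np.vstack([np.hstack([f(a,335,205,100,75),f(b,95,210,80,60)]),np.hstack([f(a,230,155,100,75),f(b,255,170,100,75)])]))
E
```

```text
(no output)
```

View pics/crop.png

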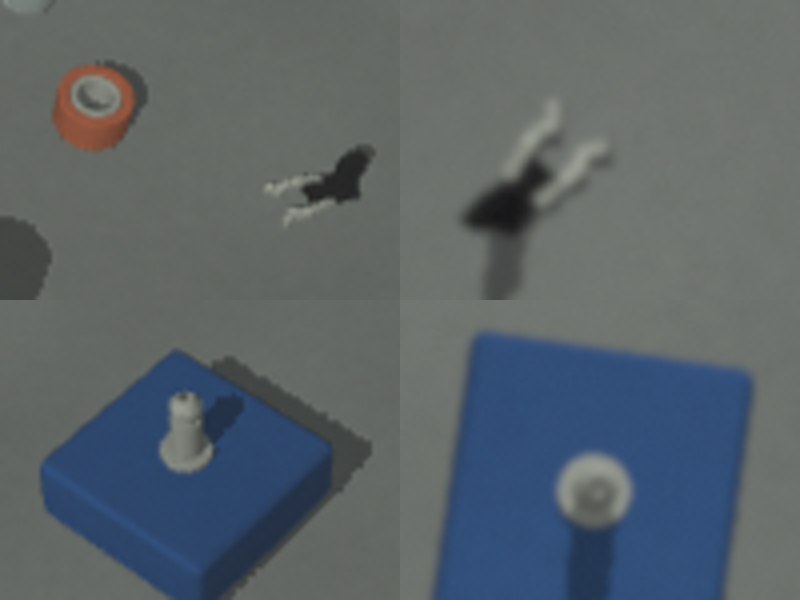

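The crops show the drum ring (bright hub annulus on top, upright) and the clip lying flat. Its jaws point up-right in the top view, which is world +x/-y. The spindle stands on the flange, with its cone tip near scene pixel (276,178).

```bash
python3 - <<'E'
from h import *
s=state();c=camera_model("wrist");q=R.from_quat(s["orientation"])
print("cam off in tool",q.inv().apply(c["origin"]-s["tool_pos"]),"cam axes in tool",(q.inv()*R.from_quat(c["attitude"])).as_matrix().round(3))
o,d=ray(c,(280,210));print("fwd",d)
print("tool axes world",q.as_matrix().round(3))
print("spindle px to ground @120:", rel((400,-150,280)))
E
```

```text
cam off in tool [  77.43763023    0.27280523 -162.50057709] cam axes in tool [[ 0.    -0.96  -0.28 ]
 [ 1.     0.001 -0.   ]
 [ 0.    -0.28   0.96 ]]
fwd [-0.25763418 -0.12277066 -0.95841118]
tool axes world [[ 0.927  0.374 -0.   ]
 [ 0.374 -0.927  0.002]
 [ 0.    -0.002 -1.   ]]
spindle px to ground @120: [ 0.31463949 -0.335697   -0.05757397]
```

```bash
python3 -m inch '[{"angular":[0,0,0],"translation":[0.04,-0.0327,-0.002],"gripper":1},{"angular":[0,0,0],"translation":[0.07,-0.0573,-0.004],"gripper":1},{"angular":[0,0,0],"translation":[0.1,-0.082,-0.006],"gripper":1},{"angular":[0,0,0],"translation":[0.13,-0.106,-0.008],"gripper":1},{"angular":[0,0,0],"translation":[0.16,-0.131,-0.01],"gripper":1}]' && python3 -m inch '[{"angular":[0,0,0],"translation":[0.03,-0.0245,-0.002],"gripper":1},{"angular":[0,0,0],"translation":[0.06,-0.049,-0.004],"gripper":1},{"angular":[0,0,0],"translation":[0.09,-0.0735,-0.006],"gripper":1},{"angular":[0,0,0],"translation":[0.12,-0.098,-0.008],"gripper":1},{"angular":[0,0,0],"translation":[0.15,-0.1225,-0.008],"gripper":1}]' && python3 -m inch '[{"angular":[0,0,0],"translation":[0.03,-0.0245,0],"gripper":1},{"angular":[0,0,0],"translation":[0.06,-0.049,0],"gripper":1},{"angular":[0,0,0],"translation":[0.086,-0.07,0],"gripper":1},{"angular":[0,0,0],"translation":[0.086,-0.07,0],"gripper":1},{"angular":[0,0,0],"translation":[0.086,-0.07,0],"gripper":1}]'
cat > snap.py <<'E'
import sys,json
from h import *
n=sys.argv[1];s=state();c=camera_model("wrist");cv2.imwrite(f"pics/{n}.png",get_image("wrist"))
json.dump({k:np.array(v).tolist() for k,v in c.items()},open(f"pics/{n}.json","w"))
print(n,s["time_s"],s["tool_pos"],abs(s["dq"]).max())
E
python3 snap.py w1
```

```text
time_s: 0.57
tool_pos: [333.8, -396.1, 232.3]
orientation: [0.982, 0.19, 0.0, -0.0]
force: [1.4, -0.6, 1.0]
finger_gap: 87.0
grip_force: 0.0
time_s: 0.98
tool_pos: [427.2, -226.6, 240.8]
orientation: [0.982, 0.191, 0.0, 0.0]
force: [0.1, -0.5, -1.0]
finger_gap: 87.0
grip_force: 0.0
time_s: 1.4
tool_pos: [480.4, -129.6, 240.4]
orientation: [0.981, 0.193, -0.0, -0.0]
force: [-0.6, -0.5, -0.8]
finger_gap: 86.9
grip_force: 0.0
w1 1.4 [ 480.41449113 -129.57700121  240.35789306] 0.05499877732619409
```

```bash
python3 -m inch '[{"angular":[0,0,0],"translation":[0.03,-0.013,0],"gripper":1},{"angular":[0,0,0],"translation":[0.065,-0.027,0],"gripper":1},{"angular":[0,0,0],"translation":[0.104,-0.044,0],"gripper":1},{"angular":[0,0,0],"translation":[0.104,-0.044,0],"gripper":1},{"angular":[0,0,0],"translation":[0.104,-0.044,0],"gripper":1}]' && python3 snap.py w2 && python3 -m inch '[{"angular":[0,0,0],"translation":[0.003,-0.03,0.005],"gripper":1},{"angular":[0,0,0],"translation":[0.006,-0.065,0.01],"gripper":1},{"angular":[0,0,0],"translation":[0.01,-0.1,0.02],"gripper":1},{"angular":[0,0,0],"translation":[0.014,-0.135,0.03],"gripper":1},{"angular":[0,0,0],"translation":[0.018,-0.17,0.04],"gripper":1}]' && python3 -m inch '[{"angular":[0,0,0],"translation":[0.003,-0.025,0.02],"gripper":1},{"angular":[0,0,0],"translation":[0.005,-0.047,0.04],"gripper":1},{"angular":[0,0,0],"translation":[0.005,-0.047,0.04],"gripper":1},{"angular":[0,0,0],"translation":[0.005,-0.047,0.04],"gripper":1},{"angular":[0,0,0],"translation":[0.005,-0.047,0.04],"gripper":1}]' && python3 snap.py w3
python3 - <<'E'
import cv2,numpy as np
a,b,c=[cv2.imread(f"pics/w{i}.png") for i in(1,2,3)]
f=lambda i:cv2.resize(i,(400,300),interpolation=cv2.INTER_AREA)
cv2.imwrite("pics/m1.png",np.vstack([np.hstack([f(a),f(b)]),np.hstack([f(c),f(a*0)])]))
E
```

```text
time_s: 1.87
tool_pos: [560.7, -51.9, 240.2]
orientation: [0.982, 0.191, -0.0, 0.0]
force: [-0.3, -0.1, 0.4]
finger_gap: 86.9
grip_force: 0.0
w2 1.8667 [560.69159287 -51.92927105 240.17211315] 0.047800276744782405
time_s: 2.33
tool_pos: [511.8, 111.6, 200.3]
orientation: [0.982, 0.189, -0.0, 0.0]
force: [0.2, 0.4, 0.6]
finger_gap: 87.1
grip_force: 0.0
time_s: 2.75
tool_pos: [500.7, 156.5, 161.0]
orientation: [0.982, 0.19, 0.0, 0.0]
force: [0.7, -0.2, 0.0]
finger_gap: 87.2
grip_force: 0.0
w3 2.75 [500.72691627 156.48066392 161.04893716] 0.017773181192044615
```

View pics/m1.png

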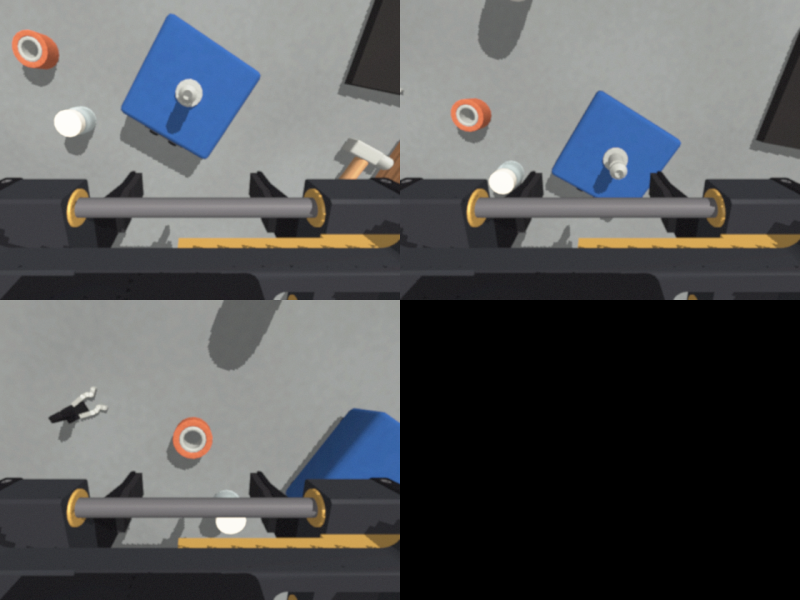

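The wrist mosaic (scaled 0.714) shows the spindle at (189,93) and (617,162). The drum is at (31,49), (469,115) and (193,438), and the clip is at (75,410) in the third view, jaws to the upper right.

```bash
cat >> h.py <<'E'
import json
def load(n):
    c=json.load(open(f"pics/{n}.json"));return {k:np.array(v) for k,v in c.items()},cv2.imread(f"pics/{n}.png")
def drumtop(im,near=None):
    m=cv2.inRange(cv2.cvtColor(im,cv2.COLOR_BGR2HSV),np.array((0,90,60)),np.array((18,255,255)))
    cs,h=cv2.findContours(m,cv2.RETR_CCOMP,cv2.CHAIN_APPROX_NONE); out=[]
    for c,k in zip(cs,h[0]):
        if k[3]>=0 and cv2.contourArea(c)>60:
            e=cv2.fitEllipse(c); out.append((np.array(e[0]),np.array(e[1])))
    return out
E
python3 - <<'E'
from h import *
obs=[]
for n in("w1","w2","w3"):
    c,im=load(n);d=[e for e in drumtop(im)];print(n,d)
    if d: obs.append((c,d[0][0]))
print("drum top",tri(*obs),[plane(c,p,32) for c,p in obs])
crops=[]
for n,(x,y) in(("w1",(264,130)),("w2",(302,227))):
    c,im=load(n);crops.append(cv2.resize(im[y-35:y+35,x-35:x+35],(400,400),interpolation=cv2.INTER_CUBIC))
c,im=load("w3");x,y=105,147;k=cv2.resize(im[y-45:y+45,x-60:x+60],(0,0),fx=0,fy=0,dsize=(0,0)) if 0 else cv2.resize(im[y-45:y+45,x-60:x+60],(267,200),interpolation=cv2.INTER_CUBIC)
cv2.imwrite("pics/m2.png",np.hstack(crops))
g=cv2.resize(im[y-45:y+45,x-60:x+60],(800,600),interpolation=cv2.INTER_CUBIC);cv2.imwrite("pics/m3.png",g)
E
```

```text
w1 [(array([450.44802856, 300.56396484]), array([10.1261425 , 15.64985371])), (array([41.44826508, 67.92638397]), array([32.3845253 , 39.98741531]))]
w2 [(array([431.67501831, 271.22842407]), array([ 9.63108921, 11.29744148])), (array([443.94155884, 274.4262085 ]), array([10.20684052, 24.48138237])), (array([ 93.58361053, 161.18702698]), array([29.69010735, 34.56323624]))]
w3 [(array([116.2437973 , 271.31838989]), array([ 7.32260561, 12.25991249])), (array([269.39300537, 194.69775391]), array([37.84159851, 39.00851059]))]
drum top (array([677.74654774,  96.52134443, 575.10105959]), [np.float64(65.41074640927624), np.float64(5.819908820975239), np.float64(61.19464170315617)]) [array([ 420.95642295, -420.27877759,   32.        ]), array([ 530.19210281, -294.85739162,   32.        ]), array([366.29135516, 283.40386508,  32.        ])]
```

View pics/m2.png

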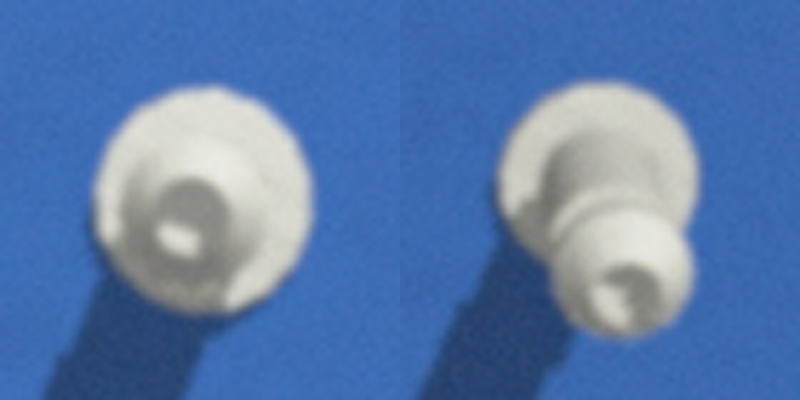

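View pics/m3.png

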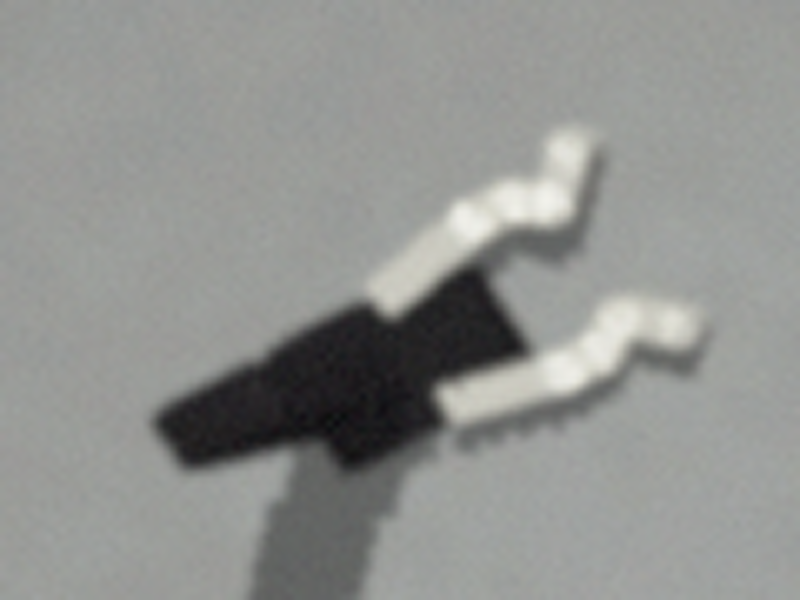

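The enlarged w1/w2 views show the flange disc and cone tip: tip at crop (193,217) / (628,298), flange at (204,200) / (599,180). In the clip crop the jaw tips are at (585,130) and (705,325), the nose-edge corners at (480,265) and (528,352), and the tab end at the left, about (172,444).

```bash
python3 - <<'E'
from h import *
obs=[]
for n in("w1","w2","w3"):
    c,im=load(n);d=max([e for e in drumtop(im) if e[0][1]<255],key=lambda e:e[1][0])
    obs.append((c,d[0]))
print("drum top",tri(*obs),tri(obs[1],obs[2]),[plane(c,p,32) for c,p in obs])
c1,c2,c3=[o[0] for o in obs]
print("tip",tri((c1,(262.8,133)),(c2,(306.9,244.2))),"flange",tri((c1,(264.8,130.1)),(c2,(301.8,223.5))))
T=camera_model("top")
f=lambda x,y,z=6:plane(c3,(45+x/6.667,102+y/6.667),z)
tl,tr,nl,nr=f(585,130),f(705,325),f(480,265),f(528,352)
t=(tl+tr)/2;n=(nl+nr)/2;u=(t-n)/np.linalg.norm(t-n);v=(tl-tr);print("clip tips",t,"nose",n,"len",np.linalg.norm(t-n),"dir",np.degrees(np.arctan2(u[1],u[0])),"perp",np.degrees(np.arctan2(-v[0],v[1]))); print("eye",t-18.5*u,"tab",t-54.5*u)
print("tab end z40",f(172,444,40))
for n in("drum",):
    print("shift to drum", rel((*tri(obs[1],obs[2])[0][:2],45)))
E
```

```text
drum top (array([504.86223187, 162.94091152,  31.32403582]), [np.float64(0.05880688415632604), np.float64(0.05588497749164669), np.float64(0.10107039733744627)]) (array([504.88221173, 162.93283682,  31.29403822]), [np.float64(0.0758732831753415), np.float64(0.07587328317533594)]) [array([504.89537719, 162.49790625,  32.        ]), array([505.04664507, 162.57406719,  32.        ]), array([505.1219298 , 163.00205153,  32.        ])]
tip (array([538.15370972, -95.39630624, 132.58217159]), [np.float64(0.159662251123068), np.float64(0.15966225112302596)]) flange (array([538.75723433, -95.24608937,  73.94241429]), [np.float64(0.02786011619450721), np.float64(0.02786011619456409)])
clip tips [507.49465626 304.2883942    6.        ] nose [487.59998987 321.46918556   6.        ] len 26.28644789372318 dir -40.81349038186913 perp -41.08419320236328
eye [493.49309433 316.3799724    6.        ] tab [466.24681164 339.90952997   6.        ]
tab end z40 [460.90464663 345.67118452  40.        ]
shift to drum [ 0.00556387 -0.00479187  0.11639938]
```

```bash
python3 -m inch '[{"angular":[0,0,0],"translation":[0.0056,-0.0048,0.025],"gripper":1},{"angular":[0,0,0],"translation":[0.0056,-0.0048,0.055],"gripper":1},{"angular":[0,0,0],"translation":[0.0056,-0.0048,0.085],"gripper":1},{"angular":[0,0,0],"translation":[0.0056,-0.0048,0.105],"gripper":1},{"angular":[0,0,0],"translation":[0.0056,-0.0048,0.115],"gripper":1}]' && python3 -m inch '[{"angular":[0,0,0],"translation":[0,0,0.01],"gripper":1},{"angular":[0,0,0],"translation":[0,0,0.02],"gripper":1},{"angular":[0,0,0],"translation":[0,0,0.03],"gripper":1},{"angular":[0,0,0],"translation":[0,0,0.038],"gripper":1},{"angular":[0,0,0],"translation":[0,0,0.038],"gripper":0.6}]' && python3 -m inch '[{"angular":[0,0,0],"translation":[0,0,0],"gripper":0.4},{"angular":[0,0,0],"translation":[0,0,0],"gripper":0.3},{"angular":[0,0,0],"translation":[0,0,0],"gripper":0.2},{"angular":[0,0,0],"translation":[0,0,0],"gripper":0},{"angular":[0,0,0],"translation":[0,0,0],"gripper":-0.2}]' && python3 -m inch '[{"angular":[0,0,0],"translation":[0,0,0],"gripper":-1},{"angular":[0,0,0],"translation":[0,0,0],"gripper":-1},{"angular":[0,0,0],"translation":[0,0,0],"gripper":-1},{"angular":[0,0,0],"translation":[0,0,0],"gripper":-1},{"angular":[0,0,0],"translation":[0,0,0],"gripper":-1}]'
```

```text
time_s: 3.22
tool_pos: [503.5, 163.1, 44.1]
orientation: [0.982, 0.19, -0.001, 0.0]
force: [-0.8, -1.2, -1.2]
finger_gap: 86.7
grip_force: 0.0
time_s: 3.63
tool_pos: [503.1, 164.7, 6.6]
orientation: [0.982, 0.191, -0.001, -0.0]
force: [-0.2, 0.2, -0.3]
finger_gap: 85.0
grip_force: 0.0
time_s: 4.05
tool_pos: [504.0, 164.8, 8.1]
orientation: [0.982, 0.191, 0.001, 0.0]
force: [0.9, -0.6, 2.2]
finger_gap: 55.3
grip_force: 30.1
time_s: 4.47
tool_pos: [504.0, 164.8, 8.0]
orientation: [0.982, 0.191, 0.001, 0.0]
force: [0.8, -0.4, 5.0]
finger_gap: 56.1
grip_force: 30.0
```

```bash
python3 -m inch '[{"angular":[0,0,0],"translation":[0,0,-0.01],"gripper":-1},{"angular":[0,0,0],"translation":[0,0,-0.03],"gripper":-1},{"angular":[0,0,0],"translation":[0,0,-0.06],"gripper":-1},{"angular":[0,0,0],"translation":[0,0,-0.09],"gripper":-1},{"angular":[0,0,0],"translation":[0,0,-0.12],"gripper":-1}]' && python3 -m inch '[{"angular":[0,0,0],"translation":[0,0,-0.025],"gripper":-1},{"angular":[0,0,0],"translation":[0,0,-0.04],"gripper":-1},{"angular":[0,0,0],"translation":[0,0,-0.05],"gripper":-1},{"angular":[0,0,0],"translation":[0,0,-0.05],"gripper":-1},{"angular":[0,0,0],"translation":[0,0,-0.05],"gripper":-1}]' && python3 snap.py w4 && python3 - <<'E'
from h import *
c,im=load("w4");cv2.imwrite("pics/m4.png",cv2.resize(im[205:325,194:354],(800,600),interpolation=cv2.INTER_CUBIC))
s=state();print(s["force"],s["finger_gap"],s["orientation"])
E
```

```text
time_s: 4.88
tool_pos: [502.1, 164.9, 128.3]
orientation: [0.982, 0.191, -0.002, -0.0]
force: [0.6, -1.5, -2.1]
finger_gap: 55.6
grip_force: 30.0
time_s: 5.3
tool_pos: [502.8, 164.9, 177.3]
orientation: [0.982, 0.191, -0.0, -0.0]
force: [0.2, 0.6, -2.9]
finger_gap: 55.6
grip_force: 30.0
w4 5.3 [502.84945782 164.89985099 177.27514172] 0.02782800839134722
[ 0.52724182  0.77551378 -3.09848803] 55.29858912236789 [ 9.81646314e-01  1.90705906e-01 -1.32015008e-03 -1.71904233e-04]
```

View pics/m4.png

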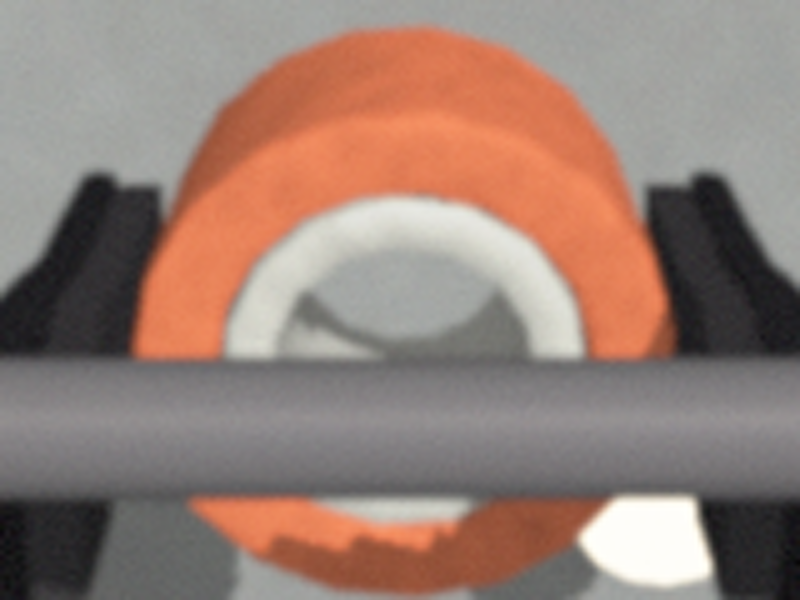

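The picture shows the drum held level between the pads. The hub's outer circle spans x 227–585 and y 195–523 in the crop, so its centre is at wrist pixel (275.2,276.8).

```bash
python3 - <<'E'
from h import *
c,im=load("w4");tcp=np.array([502.85,164.9,177.28]);q=R.from_quat(state()["orientation"])
for z in(200,201.3,203):
    p=plane(c,(275.2,276.8),z);print(p,q.inv().apply(p-tcp))
# hub outer/height check: apparent width 358/5 px
o,d=ray(c,(275.2,276.8));print("pitch check width mm at z201:",np.linalg.norm(plane(c,(194+227/5,273),201.3)-plane(c,(194+585/5,273),201.3)))
E
```

```text
[503.18878832 164.1646276  200.        ] [-1.85846476e-02  7.89621351e-01 -2.27206977e+01]
[503.85604629 164.43849063 201.3       ] [  0.69938977   0.78441388 -24.02251171]
[504.72861441 164.7966192  203.        ] [  1.63827938   0.7776041  -25.72488391]
pitch check width mm at z201: 36.30393251117794
```

```bash
python3 -m inch '[{"angular":[0,0,0],"translation":[-0.005,0.02,0],"gripper":-1},{"angular":[0,0,0],"translation":[-0.0125,0.05,0],"gripper":-1},{"angular":[0,0,0],"translation":[-0.021,0.083,0],"gripper":-1},{"angular":[0,0,0],"translation":[-0.03,0.116,0],"gripper":-1},{"angular":[0,0,0],"translation":[-0.039,0.15,0],"gripper":-1}]' && python3 -m inch '[{"angular":[0,0,0],"translation":[-0.009,0.035,0],"gripper":-1},{"angular":[0,0,0],"translation":[-0.017,0.065,0],"gripper":-1},{"angular":[0,0,0],"translation":[-0.023,0.09,0],"gripper":-1},{"angular":[0,0,0],"translation":[-0.026,0.1037,0],"gripper":-1},{"angular":[0,0,0],"translation":[-0.026,0.1037,0],"gripper":-1}]' && python3 -m inch '[{"angular":[0,0,0],"translation":[0,0,0],"gripper":-1},{"angular":[0,0,0],"translation":[0,0,0],"gripper":-1},{"angular":[0,0,0],"translation":[0,0,0],"gripper":-1},{"angular":[0,0,0],"translation":[0,0,0],"gripper":-1},{"angular":[0,0,0],"translation":[0,0,0],"gripper":-1}]' && python3 snap.py w5 && python3 - <<'E'
from h import *
print([rel((537.5,-94.8,160)).round(4) for _ in range(2)],state()["orientation"].round(4))
E
```

```text
time_s: 5.77
tool_pos: [522.1, 10.3, 175.6]
orientation: [0.982, 0.191, -0.002, -0.001]
force: [0.7, -0.2, -2.0]
finger_gap: 55.5
grip_force: 30.0
time_s: 6.18
tool_pos: [538.5, -97.6, 176.1]
orientation: [0.982, 0.189, -0.001, -0.0]
force: [-0.3, 0.3, -1.7]
finger_gap: 55.9
grip_force: 30.0
time_s: 6.6
tool_pos: [538.1, -93.5, 177.6]
orientation: [0.981, 0.192, -0.0, -0.0]
force: [0.1, -0.3, -1.9]
finger_gap: 55.5
grip_force: 30.0
w5 6.6 [538.06860111 -93.49891761 177.56130241] 0.006972345722917588
[array([-0.001 ,  0.0008,  0.0176]), array([-0.001 ,  0.0008,  0.0176])] [ 9.815e-01  1.914e-01 -0.000e+00 -1.000e-04]
```

```bash
python3 -m inch '[{"angular":[0,0,0],"translation":[-0.001,0.0008,0.006],"gripper":-1},{"angular":[0,0,0],"translation":[-0.001,0.0008,0.014],"gripper":-1},{"angular":[0,0,0],"translation":[-0.001,0.0008,0.022],"gripper":-1},{"angular":[0,0,0],"translation":[-0.001,0.0008,0.027],"gripper":-1},{"angular":[0,0,0],"translation":[-0.001,0.0008,0.027],"gripper":-1}]' && python3 -m inch '[{"angular":[0,0,0],"translation":[0,0,0.003],"gripper":-1},{"angular":[0,0,0],"translation":[0,0,0.006],"gripper":-1},{"angular":[0,0,0],"translation":[0,0,0.009],"gripper":-1},{"angular":[0,0,0],"translation":[0,0,0.012],"gripper":-1},{"angular":[0,0,0],"translation":[0,0,0.012],"gripper":-1}]' && python3 snap.py w6 && python3 - <<'E'
from h import *
c,im=load("w6");cv2.imwrite("pics/m6.png",cv2.resize(im[205:325,194:354],(800,600),interpolation=cv2.INTER_CUBIC))
s=state();print(s["force"],s["ft_torque"])
E
```

```text
time_s: 7.07
tool_pos: [536.4, -95.4, 148.7]
orientation: [0.982, 0.191, -0.002, -0.001]
force: [-0.0, 0.2, -1.9]
finger_gap: 55.8
grip_force: 30.0
time_s: 7.48
tool_pos: [537.3, -95.7, 138.0]
orientation: [0.982, 0.191, -0.0, -0.0]
force: [-0.4, 0.7, -1.8]
finger_gap: 55.4
grip_force: 30.0
w6 7.4833 [537.26348242 -95.73325114 137.96918881] 0.009907739422406418
[-0.26280539 -0.54974709 -2.99379748] [ 0.02741826 -0.04790497 -0.05130984]
```

View pics/m6.png

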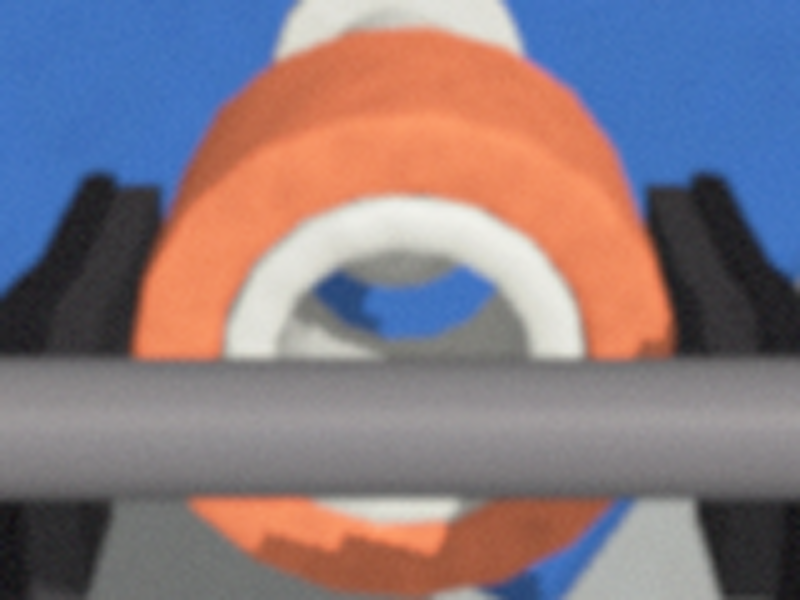

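The hub is centred at column 406 and the flange behind it at column 400, so the drum sits about 0.7 mm too far along +tool y. I will correct that while descending slowly.

```bash
python3 -m inch '[{"angular":[0,0,0],"translation":[0,-0.0007,0.002],"gripper":-1},{"angular":[0,0,0],"translation":[0,-0.0007,0.004],"gripper":-1},{"angular":[0,0,0],"translation":[0,-0.0007,0.006],"gripper":-1},{"angular":[0,0,0],"translation":[0,-0.0007,0.008],"gripper":-1},{"angular":[0,0,0],"translation":[0,-0.0007,0.01],"gripper":-1}]' && python3 -m inch '[{"angular":[0,0,0],"translation":[0,0,0.001],"gripper":-1},{"angular":[0,0,0],"translation":[0,0,0.002],"gripper":-1},{"angular":[0,0,0],"translation":[0,0,0.003],"gripper":-1},{"angular":[0,0,0],"translation":[0,0,0.004],"gripper":-1},{"angular":[0,0,0],"translation":[0,0,0.005],"gripper":-1}]'; python3 -c "
from h import *
s=state();print(s['force'],s['ft_torque'],s['tool_pos'])"
```

```text
time_s: 7.95
tool_pos: [537.8, -95.2, 128.5]
orientation: [0.982, 0.191, 0.001, 0.0]
force: [0.8, 1.5, -2.4]
finger_gap: 55.4
grip_force: 30.0
time_s: 8.37
tool_pos: [537.8, -95.2, 123.6]
orientation: [0.982, 0.191, 0.0, 0.0]
force: [2.0, 1.7, -1.8]
finger_gap: 55.6
grip_force: 30.0
[ 1.96170172  1.68825839 -1.82816134] [ 0.24487333 -0.31229072  0.02523195] [537.8115497  -95.1686528  123.62976419]
```

```bash
python3 -m inch '[{"angular":[0,0,0],"translation":[0.0004,-0.0002,0.001],"gripper":-1},{"angular":[0,0,0],"translation":[0.0006,-0.0002,0.002],"gripper":-1},{"angular":[0,0,0],"translation":[0.0006,-0.0002,0.004],"gripper":-1},{"angular":[0,0,0],"translation":[0.0006,-0.0002,0.006],"gripper":-1},{"angular":[0,0,0],"translation":[0.0006,-0.0002,0.008],"gripper":-1}]'; python3 -c "
from h import *
s=state();print(s['force'],s['ft_torque'],s['tool_pos'])"
```

```text
time_s: 8.78
tool_pos: [537.8, -94.8, 115.3]
orientation: [0.982, 0.191, -0.0, -0.0]
force: [1.5, 0.4, -1.1]
finger_gap: 55.8
grip_force: 30.0
[ 1.52885425  0.368442   -1.11876613] [ 0.06482168 -0.17822326  0.03834911] [537.77243195 -94.81476127 115.28692036]
```

```bash
python3 -m inch '[{"angular":[0,0,0],"translation":[0.0003,0,0.003],"gripper":-1},{"angular":[0,0,0],"translation":[0.0003,0,0.006],"gripper":-1},{"angular":[0,0,0],"translation":[0.0003,0,0.009],"gripper":-1},{"angular":[0,0,0],"translation":[0.0003,0,0.012],"gripper":-1},{"angular":[0,0,0],"translation":[0.0003,0,0.014],"gripper":-1}]'&&  python3 -m inch '[{"angular":[0,0,0],"translation":[0,0,0.002],"gripper":-1},{"angular":[0,0,0],"translation":[0,0,0.005],"gripper":-1},{"angular":[0,0,0],"translation":[0,0,0.008],"gripper":-1},{"angular":[0,0,0],"translation":[0,0,0.01],"gripper":-1},{"angular":[0,0,0],"translation":[0,0,0.011],"gripper":-1}]'; python3 -c "
from h import *
s=state();print(s['force'],s['ft_torque'],s['tool_pos'])"
```

```text
time_s: 9.2
tool_pos: [537.8, -94.6, 101.0]
orientation: [0.982, 0.191, -0.0, -0.0]
force: [0.1, -0.4, -3.5]
finger_gap: 55.5
grip_force: 30.0
time_s: 9.62
tool_pos: [537.9, -94.6, 90.1]
orientation: [0.982, 0.191, -0.0, -0.0]
force: [-0.8, 0.3, -2.5]
finger_gap: 55.8
grip_force: 30.0
[-0.786302    0.28118076 -2.53917218] [-0.00603335 -0.04457652  0.00106991] [537.90082671 -94.58222933  90.14278717]
```

Nicely centred and free. Now I feel for the flange.

```bash
python3 -m inch '[{"angular":[0,0,0],"translation":[0,0,0.001],"gripper":-1},{"angular":[0,0,0],"translation":[0,0,0.002],"gripper":-1},{"angular":[0,0,0],"translation":[0,0,0.003],"gripper":-1},{"angular":[0,0,0],"translation":[0,0,0.004],"gripper":-1},{"angular":[0,0,0],"translation":[0,0,0.005],"gripper":-1}]' && python3 -m inch '[{"angular":[0,0,0],"translation":[0,0,0.0005],"gripper":-1},{"angular":[0,0,0],"translation":[0,0,0.001],"gripper":-1},{"angular":[0,0,0],"translation":[0,0,0.0015],"gripper":-1},{"angular":[0,0,0],"translation":[0,0,0.0015],"gripper":-1},{"angular":[0,0,0],"translation":[0,0,0.0015],"gripper":-1}]'
```

```text
time_s: 10.03
tool_pos: [538.2, -94.7, 85.5]
orientation: [0.982, 0.191, 0.0, 0.0]
force: [0.2, -0.2, -2.1]
finger_gap: 55.9
grip_force: 30.0
time_s: 10.45
tool_pos: [538.1, -94.7, 84.1]
orientation: [0.982, 0.191, 0.0, 0.0]
force: [-0.9, 0.2, -2.3]
finger_gap: 55.8
grip_force: 30.0
```

```bash
python3 -m inch '[{"angular":[0,0,0],"translation":[0,0,0.0005],"gripper":-1},{"angular":[0,0,0],"translation":[0,0,0.001],"gripper":-1},{"angular":[0,0,0],"translation":[0,0,0.001],"gripper":-1},{"angular":[0,0,0],"translation":[0,0,0.001],"gripper":-1},{"angular":[0,0,0],"translation":[0,0,0.001],"gripper":-1}]'
```

```text
time_s: 10.87
tool_pos: [538.1, -94.7, 83.1]
orientation: [0.982, 0.191, -0.0, 0.0]
force: [0.8, -0.5, -3.6]
finger_gap: 55.3
grip_force: 30.0
```

```bash
for i in 1 2; do python3 -m inch '[{"angular":[0,0,0],"translation":[0,0,0.0004],"gripper":-1},{"angular":[0,0,0],"translation":[0,0,0.0008],"gripper":-1},{"angular":[0,0,0],"translation":[0,0,0.001],"gripper":-1},{"angular":[0,0,0],"translation":[0,0,0.001],"gripper":-1},{"angular":[0,0,0],"translation":[0,0,0.001],"gripper":-1}]' | grep -E "tool_pos|force:"; done
```

```text
tool_pos: [538.2, -94.7, 82.7]
force: [-2.2, 0.7, 5.6]
grip_force: 30.0
tool_pos: [538.2, -94.7, 82.6]
force: [-3.9, 0.7, 11.8]
grip_force: 30.0
```

```bash
python3 -m inch '[{"angular":[0,0,0],"translation":[0,0,-0.001],"gripper":-1},{"angular":[0,0,0],"translation":[0,0,-0.001],"gripper":0.35},{"angular":[0,0,0],"translation":[0,0,-0.001],"gripper":0.6},{"angular":[0,0,0],"translation":[0,0,-0.001],"gripper":1},{"angular":[0,0,0],"translation":[0,0,-0.001],"gripper":1}]' && python3 -m inch '[{"angular":[0,0,0],"translation":[0,0,-0.001],"gripper":1},{"angular":[0,0,0],"translation":[0,0,-0.01],"gripper":1},{"angular":[0,0,0],"translation":[0,0,-0.03],"gripper":1},{"angular":[0,0,0],"translation":[0,0,-0.06],"gripper":1},{"angular":[0,0,0],"translation":[0,0,-0.09],"gripper":1}]' && python3 -m inch '[{"angular":[0,0,0],"translation":[0,0,-0.03],"gripper":1},{"angular":[0,0,0],"translation":[-0.01,0,-0.06],"gripper":1},{"angular":[0,0,0],"translation":[-0.03,0,-0.06],"gripper":1},{"angular":[0,0,0],"translation":[-0.04,0,-0.06],"gripper":1},{"angular":[0,0,0],"translation":[-0.04,0,-0.06],"gripper":1}]' && python3 snap.py w7 && python3 - <<'E'
from h import *
c,im=load("w7")
print([e for e in drumtop(im) if e[0][1]<265])
print(proj(c,(538.4,-95.3,106.7)))
E
```

```text
time_s: 12.12
tool_pos: [538.3, -94.7, 81.7]
orientation: [0.982, 0.191, 0.0, -0.0]
force: [0.6, -0.3, 0.3]
finger_gap: 71.2
grip_force: 0.0
time_s: 12.53
tool_pos: [537.4, -94.4, 172.8]
orientation: [0.982, 0.191, -0.001, -0.001]
force: [0.4, -0.6, 0.8]
finger_gap: 86.7
grip_force: 0.0
time_s: 12.95
tool_pos: [498.7, -109.6, 232.3]
orientation: [0.982, 0.19, -0.001, -0.0]
force: [-0.9, 0.1, -0.6]
finger_gap: 87.1
grip_force: 0.0
w7 12.95 [ 498.68402892 -109.5718953   232.32007343] 0.04270351116339696
[(array([275.51818848, 158.09585571]), array([40.71944046, 41.27252197]))]
[275.80790526 158.56638847]
```

The drum top projects within 0.5 px of its predicted seated place. Next is the clip; I check the wrist-joint budget first.

```bash
python3 - <<'E'
from h import *
s=state();q=s["qpos"];x=R.from_quat(s["orientation"]).as_matrix()[:,0];print(np.degrees(q).round(1),"yaw",np.degrees(np.arctan2(x[1],x[0])),"az",np.degrees(np.arctan2(s["tool_pos"][1],s["tool_pos"][0])))
print(rel((500,290,200)))
E
```

```text
[-24.9  20.9  97.5   0.   61.7  43.2] yaw 21.90888003085365 az -12.352794762425535
[ 0.14932455 -0.37044789  0.03216218]
```

```bash
python3 -m inch '[{"angular":[0,0,4.2],"translation":[0.009,-0.026,0.002],"gripper":1},{"angular":[0,0,8.4],"translation":[0.018,-0.052,0.004],"gripper":1},{"angular":[0,0,12.6],"translation":[0.027,-0.078,0.006],"gripper":1},{"angular":[0,0,16.8],"translation":[0.036,-0.104,0.008],"gripper":1},{"angular":[0,0,21],"translation":[0.0457,-0.129,0.01],"gripper":1}]' && python3 -m inch '[{"angular":[0,0,4.2],"translation":[-0.001,-0.027,0.002],"gripper":1},{"angular":[0,0,8.4],"translation":[-0.002,-0.054,0.004],"gripper":1},{"angular":[0,0,12.6],"translation":[-0.002,-0.081,0.006],"gripper":1},{"angular":[0,0,16.8],"translation":[-0.003,-0.108,0.008],"gripper":1},{"angular":[0,0,21],"translation":[-0.0036,-0.137,0.01],"gripper":1}]' && python3 -m inch '[{"angular":[0,0,5],"translation":[-0.013,-0.031,0.002],"gripper":1},{"angular":[0,0,10],"translation":[-0.026,-0.062,0.004],"gripper":1},{"angular":[0,0,15],"translation":[-0.039,-0.093,0.008],"gripper":1},{"angular":[0,0,21],"translation":[-0.0525,-0.1267,0.012],"gripper":1},{"angular":[0,0,21],"translation":[-0.0525,-0.1267,0.012],"gripper":1}]' && python3 - <<'E'
from h import *
s=state();x=R.from_quat(s["orientation"]).as_matrix()[:,0];print("yaw",np.degrees(np.arctan2(x[1],x[0])),np.degrees(s["qpos"]).round(1),rel((466,340,140)))
E
python3 snap.py w8
```

```text
time_s: 13.42
tool_pos: [494.8, 28.7, 220.7]
orientation: [1.0, 0.007, -0.001, -0.0]
force: [0.7, -0.0, -0.2]
finger_gap: 87.2
grip_force: 0.0
time_s: 13.83
tool_pos: [488.8, 165.6, 210.6]
orientation: [0.984, -0.176, -0.001, 0.0]
force: [0.5, -0.3, 0.1]
finger_gap: 86.9
grip_force: 0.0
time_s: 14.25
tool_pos: [482.2, 307.1, 198.0]
orientation: [0.937, -0.35, -0.001, -0.001]
force: [0.0, 0.1, 0.2]
finger_gap: 87.1
grip_force: 0.0
yaw -40.93187699902513 [ 21.2  27.8  91.4   0.2  60.8 152. ] [-0.0335817  -0.01421677  0.05814851]
w8 14.25 [482.16076169 307.09638718 198.02825817] 0.2038069525860465
```

```bash
python3 -m inch '[{"angular":[0,0,0],"translation":[-0.015,-0.006,0.02],"gripper":1},{"angular":[0,0,0],"translation":[-0.0336,-0.0142,0.04],"gripper":1},{"angular":[0,0,0],"translation":[-0.0336,-0.0142,0.058],"gripper":1},{"angular":[0,0,0],"translation":[-0.0336,-0.0142,0.058],"gripper":1},{"angular":[0,0,0],"translation":[-0.0336,-0.0142,0.058],"gripper":1}]' && python3 snap.py w9 && python3 - <<'E'
from h import *
cr=[]
for n in("w8","w9"):
    c,im=load(n);x,y=proj(c,(480,328,20)).astype(int);print(n,x,y)
    x,y=max(x,50),max(y,75);cr.append(cv2.resize(im[y-75:y+75,x-50:x+50],(400,600),interpolation=cv2.INTER_CUBIC));print(x-50,y-75)
cv2.imwrite("pics/m9.png",np.hstack(cr))
E
```

```text
time_s: 14.72
tool_pos: [466.5, 332.7, 140.7]
orientation: [0.937, -0.35, -0.001, 0.001]
force: [0.2, -0.3, 0.3]
finger_gap: 87.0
grip_force: 0.0
w9 14.7167 [466.48372369 332.68978188 140.67206028] 0.035673579115123574
w8 262 202
212 127
w9 268 189
218 114
```

View pics/m9.png

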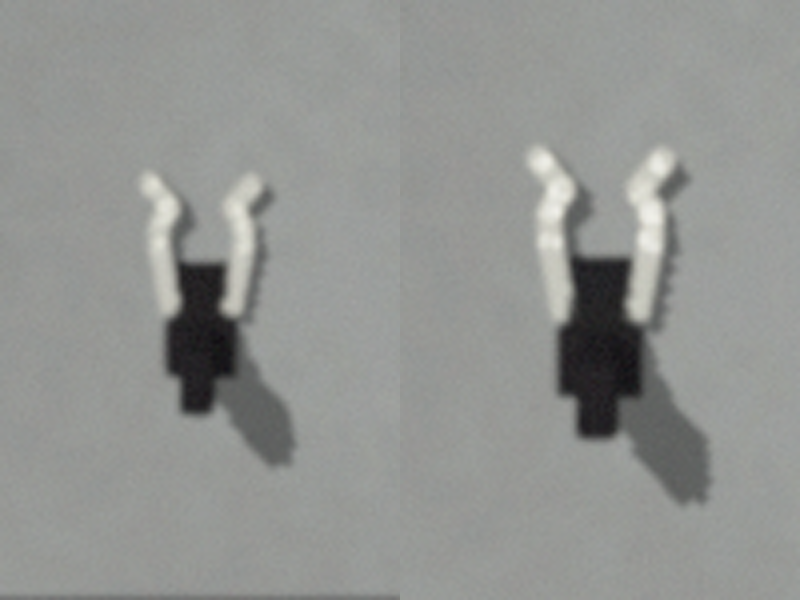

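Both crops show the clip axis upright in the picture, so the tool yaw matches the clip. In w9 the tips are at crop row ~146, the nose edge at row 258 / column 202, and the tab's rear end at (198,437). In w8 the nose is at (202,264) and the tab rear at (197,412).

```bash
python3 - <<'E'
from h import *
c8,_=load("w8");c9,_=load("w9")
P8=lambda x,y:(212+x/4,127+y/4);P9=lambda x,y:(218+x/4,114+y/4)
s=state();q=R.from_quat(s["orientation"]);t=s["tool_pos"];print(t)
T=lambda p:q.inv().apply(np.array(p)-t).round(2)
print("tab rear top",*[ (p,T(p)) for p in [tri((c8,P8(197,412)),(c9,P9(198,437)))[0]]])
print("nose top",*[ (p,T(p)) for p in [tri((c8,P8(202,264)),(c9,P9(202,258)))[0]]])
for nm,xy,z in(("tips",(202,146),6),("tipL",(538,146),6),("tipR",(668,146),6),("nose",(202,258),6),("nose z12",(202,258),12),("tabrear",(198,437),40),("blockrear",(200,395),6)):
    x=xy[0]-400 if xy[0]>400 else xy[0]
    p=plane(c9,P9(x,xy[1]),z);print(nm,p,T(p))
E
```

```text
[467.57461422 333.00570479 141.85343558]
tab rear top (array([458.37582286, 348.27312462,  32.80020933]), array([-16.95,  -5.58, 109.05]))
nose top (array([486.81921039, 322.39141312,  10.64258099]), array([ 21.5 ,  -4.75, 131.2 ]))
tips [506.83049302 304.94381293   6.        ] [ 48.05  -4.73 135.84]
tipL [516.97463977 316.61558606   6.        ] [ 48.04 -20.2  135.83]
tipR [496.3657095  292.90311774   6.        ] [ 48.06  11.22 135.86]
nose [486.2253663  323.03338759   6.        ] [ 20.63  -4.85 135.85]
nose z12 [487.02179064 322.21574914  12.        ] [ 21.77  -4.75 129.85]
tabrear [460.09797824 346.52019263  40.        ] [-14.5   -5.38 101.85]
blockrear [459.83467934 346.88420682   6.        ] [-14.93  -5.52 135.85]
```

```bash
python3 -m inch '[{"angular":[0,0,0.5],"translation":[-0.0063,-0.0056,0.02],"gripper":1},{"angular":[0,0,0.5],"translation":[-0.0063,-0.0056,0.05],"gripper":1},{"angular":[0,0,0.5],"translation":[-0.0063,-0.0056,0.08],"gripper":0.8},{"angular":[0,0,0.5],"translation":[-0.0063,-0.0056,0.1],"gripper":0.5},{"angular":[0,0,0.5],"translation":[-0.0063,-0.0056,0.11],"gripper":0.2}]' && python3 -m inch '[{"angular":[0,0,0],"translation":[0,0,0.005],"gripper":0},{"angular":[0,0,0],"translation":[0,0,0.01],"gripper":-0.2},{"angular":[0,0,0],"translation":[0,0,0.0165],"gripper":-0.3},{"angular":[0,0,0],"translation":[0,0,0.0165],"gripper":-0.4},{"angular":[0,0,0],"translation":[0,0,0.0165],"gripper":-0.5}]' && python3 -c "
from h import *
s=state();print(s['tool_pos'],s['force'],rel((460,337.5,14)))"
```

```text
time_s: 15.18
tool_pos: [466.2, 341.1, 30.8]
orientation: [0.935, -0.355, -0.001, 0.001]
force: [-1.2, 0.3, -0.0]
finger_gap: 74.2
grip_force: 0.0
time_s: 15.6
tool_pos: [466.5, 342.3, 16.2]
orientation: [0.935, -0.354, 0.0, -0.0]
force: [0.8, -0.2, -0.2]
finger_gap: 41.9
grip_force: 0.0
[466.5479445  342.31933167  16.20983785] [ 0.78557335 -0.20655799 -0.19089326] [-0.00170991  0.00795111  0.00220023]
```

```bash
python3 -m inch '[{"angular":[0,0,0],"translation":[0,0,0.002],"gripper":-0.5},{"angular":[0,0,0],"translation":[0,0,0.002],"gripper":-0.6},{"angular":[0,0,0],"translation":[0,0,0.002],"gripper":-0.65},{"angular":[0,0,0],"translation":[0,0,0.002],"gripper":-0.7},{"angular":[0,0,0],"translation":[0,0,0.002],"gripper":-0.75}]' && python3 -m inch '[{"angular":[0,0,0],"translation":[0,0,0],"gripper":-0.8},{"angular":[0,0,0],"translation":[0,0,0],"gripper":-0.85},{"angular":[0,0,0],"translation":[0,0,0],"gripper":-1},{"angular":[0,0,0],"translation":[0,0,0],"gripper":-1},{"angular":[0,0,0],"translation":[0,0,0],"gripper":-1}]' && python3 snap.py w10 && python3 - <<'E'
from h import *
c,im=load("w10");cv2.imwrite("pics/m10.png",cv2.resize(im[150:300,174:374],(800,600),interpolation=cv2.INTER_CUBIC))
E
```

```text
time_s: 16.02
tool_pos: [466.1, 342.2, 13.7]
orientation: [0.935, -0.354, 0.0, -0.0]
force: [-0.9, 0.2, 0.4]
finger_gap: 13.5
grip_force: 0.0
time_s: 16.43
tool_pos: [466.0, 342.2, 13.6]
orientation: [0.935, -0.354, -0.0, 0.0]
force: [-0.7, 0.4, 1.6]
finger_gap: 9.5
grip_force: 30.0
w10 16.4333 [466.02812141 342.15062477  13.64622258] 0.0015332514478332334
```

View pics/m10.png

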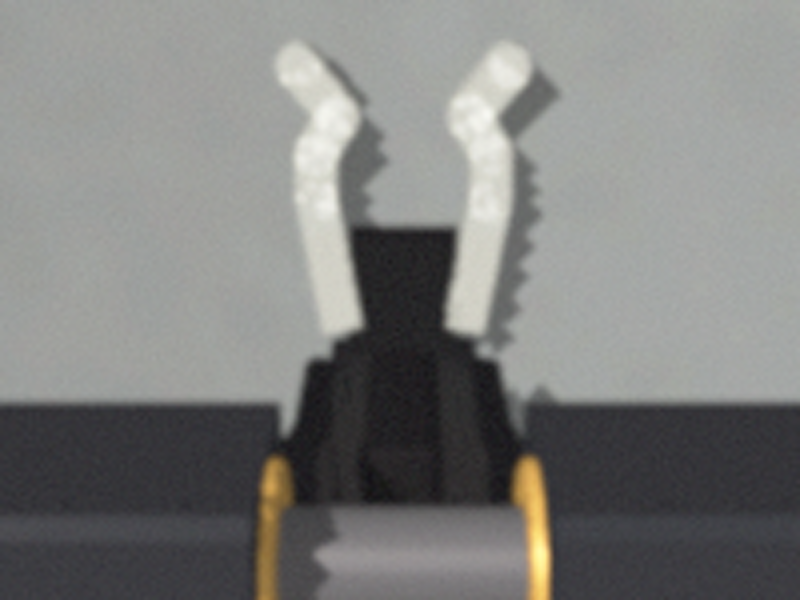

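The clip is gripped squarely. Its tips are at crop row ~42, centred on column 404, and the nose edge is at row 228 on column 402, so it lies straight in the tool.

```bash
python3 - <<'E'
from h import *
c,_=load("w10");s=state();q=R.from_quat(s["orientation"]);t=s["tool_pos"]
P=lambda x,y:(174+x/4,150+y/4)
for nm,xy in(("tips",(404,42)),("tipL",(295,60)),("tipR",(510,60)),("nose",(402.5,228)),("jawroots",(403,333))):
    p=plane(c,P(*xy),6);print(nm,p.round(1),q.inv().apply(p-t).round(2))
E
python3 -m inch '[{"angular":[0,0,0],"translation":[0,0,-0.01],"gripper":-1},{"angular":[0,0,0],"translation":[0,0,-0.03],"gripper":-1},{"angular":[0,0,0],"translation":[0,0,-0.06],"gripper":-1},{"angular":[0,0,0],"translation":[0,0,-0.09],"gripper":-1},{"angular":[0,0,0],"translation":[0.01,0.009,-0.12],"gripper":-1}]' && python3 -m inch '[{"angular":[0,0,0],"translation":[0.022,0.02,-0.015],"gripper":-1},{"angular":[0,0,0],"translation":[0.045,0.04,-0.022],"gripper":-1},{"angular":[0,0,0],"translation":[0.068,0.06,-0.026],"gripper":-1},{"angular":[0,0,0],"translation":[0.09,0.08,-0.026],"gripper":-1},{"angular":[0,0,0],"translation":[0.112,0.1,-0.026],"gripper":-1}]' && python3 -m inch '[{"angular":[0,0,0],"translation":[0.022,0.02,0],"gripper":-1},{"angular":[0,0,0],"translation":[0.045,0.04,0],"gripper":-1},{"angular":[0,0,0],"translation":[0.068,0.06,0],"gripper":-1},{"angular":[0,0,0],"translation":[0.09,0.08,0],"gripper":-1},{"angular":[0,0,0],"translation":[0.09,0.08,0],"gripper":-1}]' && python3 snap.py w11 && python3 -c "
from h import *
c,_=load('w11');print(proj(c,(538.4,-95.3,132)),rel((470,-36,160)))"
```

```text
tips [507.6 305.4   6. ] [5.549e+01 1.000e-02 7.640e+00]
tipL [515.8 318.5   6. ] [ 52.97 -15.28   7.64]
tipR [495.8 295.9   6. ] [52.99 14.88  7.64]
nose [487.5 323.4   6. ] [28.46 -0.18  7.64]
jawroots [475.2 334.2   6. ] [12.11 -0.1   7.64]
time_s: 16.9
tool_pos: [467.4, 330.2, 135.2]
orientation: [0.935, -0.354, 0.0, -0.001]
force: [0.7, -0.4, -0.5]
finger_gap: 9.4
grip_force: 30.0
time_s: 17.32
tool_pos: [485.4, 178.4, 160.7]
orientation: [0.935, -0.354, 0.001, -0.0]
force: [0.8, -1.0, -0.7]
finger_gap: 9.6
grip_force: 30.0
time_s: 17.73
tool_pos: [501.0, 55.5, 160.3]
orientation: [0.934, -0.357, 0.001, 0.001]
force: [0.3, -0.1, 0.0]
finger_gap: 9.6
grip_force: 30.0
w11 17.7333 [501.04824365  55.54577071 160.26310134] 0.06868001398612543
[432.11175881  24.79308746] [0.03981444 0.0900165  0.00012743]
```

```bash
python3 -m inch '[{"angular":[0,0,0],"translation":[0.01,0.021,0],"gripper":-1},{"angular":[0,0,0],"translation":[0.02,0.045,0],"gripper":-1},{"angular":[0,0,0],"translation":[0.032,0.07,0],"gripper":-1},{"angular":[0,0,0],"translation":[0.0425,0.088,0],"gripper":-1},{"angular":[0,0,0],"translation":[0.0425,0.088,0],"gripper":-1}]' && python3 -m inch '[{"angular":[0,0,0],"translation":[0,0,0],"gripper":-1},{"angular":[0,0,0],"translation":[0,0,0],"gripper":-1},{"angular":[0,0,0],"translation":[0,0,0],"gripper":-1},{"angular":[0,0,0],"translation":[0,0,0],"gripper":-1},{"angular":[0,0,0],"translation":[0,0,0],"gripper":-1}]' && python3 snap.py w12 && python3 - <<'E'
from h import *
cr=[]
for n,z in(("w11",115),("w12",115)):
    c,im=load(n);x,y=proj(c,(538.4,-95.3,z)).astype(int);x=min(max(x,40),520);y=max(y,60);print(n,x-40,y-60)
    cr.append(cv2.resize(im[y-60:y+60,x-40:x+40],(400,600),interpolation=cv2.INTER_CUBIC))
cv2.imwrite("pics/m12.png",np.hstack(cr))
s=state();x=R.from_quat(s["orientation"]).as_matrix()[:,0];print("yaw",np.degrees(np.arctan2(x[1],x[0])),rel((538.2,-94.6,126)))
E
```

```text
time_s: 18.2
tool_pos: [472.6, -35.8, 159.9]
orientation: [0.935, -0.355, 0.0, 0.0]
force: [0.9, -0.4, -1.1]
finger_gap: 9.7
grip_force: 30.0
time_s: 18.62
tool_pos: [473.1, -33.0, 159.6]
orientation: [0.935, -0.354, -0.0, -0.0]
force: [-0.5, -0.7, -0.9]
finger_gap: 9.4
grip_force: 30.0
w12 18.6167 [473.12236746 -32.97092697 159.55613157] 0.0066109886621208095
w11 378 0
w12 240 38
yaw -41.43024804553966 [0.08945331 0.00301024 0.03352835]
```

View pics/m12.png

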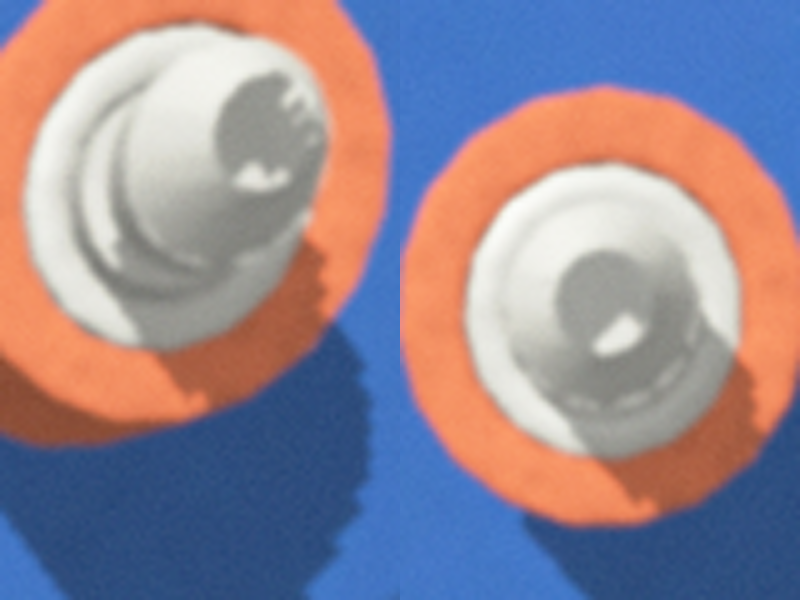

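The right crop (w12) shows the cone-top disc at (605,302) with the hub circle centred at (603,311). The left crop (w11) shows the disc at (269,131), the hub ellipse centre near (172,186), and the groove between head and hub. I use both to refine the tip-over-drum height.

```bash
python3 - <<'E'
from h import *
a,_=load("w11");b,_=load("w12")
t=tri((a,(431.8,26.2)),(b,(281,98.4)));h=tri((a,(412.4,37.2)),(b,(280.7,100.3)));print("tip",t,"hub",h)
for z in(128,130,132,134,136): print(z,proj(a,(h[0][0],h[0][1],z)),proj(b,(h[0][0],h[0][1],z)))
q=R.from_quat(state()["orientation"]);print(q.inv().apply(t[0]-state()["tool_pos"]),q.inv().apply(h[0]-state()["tool_pos"]))
E
```

```text
tip (array([537.90429197, -94.80830449, 131.93608605]), [np.float64(0.019249030370513346), np.float64(0.019249030370370544)]) hub (array([538.07424793, -95.35953476, 106.3700774 ]), [np.float64(0.09231119306452487), np.float64(0.0923111930646196)])
128 [429.01636367  27.32693451] [281.35521198  97.94350469]
130 [430.75224184  26.27745919] [281.42921324  97.71211964]
132 [432.52753096  25.20415686] [281.50480277  97.47576841]
134 [434.34358859  24.10620673] [281.58203228  97.23428937]
136 [436.20183539  22.98274993] [281.6609557   96.98751382]
[89.36875163  3.36178025 27.59225055] [89.86388878  3.66394297 53.15818637]
```

```bash
python3 -m inch '[{"angular":[0,0,0],"translation":[0,0.0033,0.008],"gripper":-1},{"angular":[0,0,0],"translation":[0,0.0033,0.02],"gripper":-1},{"angular":[0,0,0],"translation":[0,0.0033,0.03],"gripper":-1},{"angular":[0,0,0],"translation":[0,0.0033,0.035],"gripper":-1},{"angular":[0,0,0],"translation":[0,0.0033,0.035],"gripper":-1}]' && python3 -m inch '[{"angular":[0,0,0],"translation":[0.006,0,0],"gripper":-1},{"angular":[0,0,0],"translation":[0.014,0,0],"gripper":-1},{"angular":[0,0,0],"translation":[0.021,0,0],"gripper":-1},{"angular":[0,0,0],"translation":[0.025,0,0],"gripper":-1},{"angular":[0,0,0],"translation":[0.025,0,0],"gripper":-1}]' && python3 -m inch '[{"angular":[0,0,0],"translation":[0,0,0],"gripper":-1},{"angular":[0,0,0],"translation":[0,0,0],"gripper":-1},{"angular":[0,0,0],"translation":[0,0,0],"gripper":-1},{"angular":[0,0,0],"translation":[0,0,0],"gripper":-1},{"angular":[0,0,0],"translation":[0,0,0],"gripper":-1}]' && python3 -c "
from h import *
s=state();print(s['tool_pos'],s['force'],s['ft_torque'],rel((538.0,-95,124.4)))"
```

```text
time_s: 19.08
tool_pos: [469.7, -36.2, 123.2]
orientation: [0.935, -0.354, -0.002, 0.0]
force: [0.1, -0.3, -0.9]
finger_gap: 9.8
grip_force: 30.0
time_s: 19.5
tool_pos: [491.5, -54.3, 125.1]
orientation: [0.935, -0.355, 0.002, 0.0]
force: [0.8, 0.6, -1.4]
finger_gap: 9.4
grip_force: 30.0
time_s: 19.92
tool_pos: [489.3, -52.8, 124.5]
orientation: [0.935, -0.354, -0.0, 0.0]
force: [0.5, 0.5, -0.5]
finger_gap: 9.5
grip_force: 30.0
[489.32600384 -52.80900144 124.54832893] [ 0.48244832  0.49460672 -0.50679994] [ 0.08723679  0.02012291 -0.02192332] [ 0.06441135 -0.0006493   0.00013025]
```

I have used up my picture views (11, counting crops, one over the limit), so from here I go by force and pose readings only. Next I feel forward.

```bash
cat > f.py <<'E'
from h import *
s=state();q=R.from_quat(s["orientation"]);p=q.inv().apply(np.array([538.1,-94.8,124.4])-s["tool_pos"])
print(round(s["time_s"],2),"eye short",round(p[0]-37,2),"lat",round(p[1],2),"z",round(s["tool_pos"][2],2),"F tool",q.inv().apply(s["force"]).round(1),"M",q.inv().apply(s["ft_torque"]).round(2),"grip",round(s["finger_gap"],1))
E
python3 -m inch '[{"angular":[0,0,0],"translation":[0.001,-0.0005,0],"gripper":-1},{"angular":[0,0,0],"translation":[0.002,-0.0005,0],"gripper":-1},{"angular":[0,0,0],"translation":[0.003,-0.0005,0],"gripper":-1},{"angular":[0,0,0],"translation":[0.0035,-0.0005,0],"gripper":-1},{"angular":[0,0,0],"translation":[0.0035,-0.0005,0],"gripper":-1}]' >/dev/null; python3 f.py
python3 -m inch '[{"angular":[0,0,0],"translation":[0.0005,0,0],"gripper":-1},{"angular":[0,0,0],"translation":[0.001,0,0],"gripper":-1},{"angular":[0,0,0],"translation":[0.0015,0,0],"gripper":-1},{"angular":[0,0,0],"translation":[0.002,0,0],"gripper":-1},{"angular":[0,0,0],"translation":[0.002,0,0],"gripper":-1}]' >/dev/null; python3 f.py
```

```text
20.33 eye short 23.26 lat -0.32 z 124.56 F tool [-0.   0.2 -0.3] M [ 0.03 -0.09  0.02] grip 10.1
20.75 eye short 21.38 lat -0.33 z 124.55 F tool [ 0.9 -0.4  0.6] M [ 0.04 -0.08  0.01] grip 9.6
```

```bash
for i in 1 2; do python3 -m inch '[{"angular":[0,0,0],"translation":[0.0003,0,0],"gripper":-1},{"angular":[0,0,0],"translation":[0.0006,0,0],"gripper":-1},{"angular":[0,0,0],"translation":[0.001,0,0],"gripper":-1},{"angular":[0,0,0],"translation":[0.001,0,0],"gripper":-1},{"angular":[0,0,0],"translation":[0.001,0,0],"gripper":-1}]' >/dev/null; python3 f.py; done
```

```text
21.17 eye short 20.52 lat -0.35 z 124.53 F tool [0.8 0.4 1.2] M [ 0.04 -0.05 -0.02] grip 9.4
21.58 eye short 19.48 lat -0.35 z 124.54 F tool [ 0.  -0.5  0.7] M [ 0.02 -0.03 -0.03] grip 9.8
```

```bash
for i in 1 2; do python3 -m inch '[{"angular":[0,0,0],"translation":[0.0003,0,0],"gripper":-1},{"angular":[0,0,0],"translation":[0.0006,0,0],"gripper":-1},{"angular":[0,0,0],"translation":[0.001,0,0],"gripper":-1},{"angular":[0,0,0],"translation":[0.001,0,0],"gripper":-1},{"angular":[0,0,0],"translation":[0.001,0,0],"gripper":-1}]' >/dev/null; python3 f.py; done
```

```text
22.0 eye short 18.48 lat -0.36 z 124.52 F tool [-0.3 -0.4  1. ] M [ 0.05 -0.1  -0.01] grip 9.4
22.42 eye short 17.47 lat -0.35 z 124.53 F tool [-0.2 -0.2  1.6] M [-0.   -0.05  0.05] grip 9.6
```

```bash
for i in 1 2; do python3 -m inch '[{"angular":[0,0,0],"translation":[0.0003,0,0],"gripper":-1},{"angular":[0,0,0],"translation":[0.0006,0,0],"gripper":-1},{"angular":[0,0,0],"translation":[0.001,0,0],"gripper":-1},{"angular":[0,0,0],"translation":[0.001,0,0],"gripper":-1},{"angular":[0,0,0],"translation":[0.001,0,0],"gripper":-1}]' >/dev/null; python3 f.py; done
```

```text
22.83 eye short 16.47 lat -0.36 z 124.53 F tool [ 0.  -0.3  1.2] M [ 0.07 -0.14 -0.03] grip 10.0
23.25 eye short 15.73 lat -0.27 z 124.54 F tool [-0.4 -1.1  0.8] M [ 0.15 -0.31 -0.05] grip 9.7
```

```bash
for i in 1 2 3; do python3 -m inch '[{"angular":[0,0,0],"translation":[0.0003,0,0],"gripper":-1},{"angular":[0,0,0],"translation":[0.0006,0,0],"gripper":-1},{"angular":[0,0,0],"translation":[0.001,0,0],"gripper":-1},{"angular":[0,0,0],"translation":[0.001,0,0],"gripper":-1},{"angular":[0,0,0],"translation":[0.001,0,0],"gripper":-1}]' >/dev/null; python3 f.py; done
```

```text
23.67 eye short 15.32 lat -0.3 z 124.44 F tool [-3.4 -2.6  0.1] M [ 0.42 -0.71 -0.11] grip 9.7
24.08 eye short 14.83 lat -0.59 z 124.22 F tool [-5.1 -2.8  0.9] M [ 0.48 -1.   -0.11] grip 10.0
24.5 eye short 14.47 lat -0.72 z 124.06 F tool [-5.3 -2.7 -0.4] M [ 0.47 -1.1  -0.15] grip 9.8
```

```bash
for i in 1 2; do python3 -m inch '[{"angular":[0,0,0],"translation":[0.0003,-0.0002,0],"gripper":-1},{"angular":[0,0,0],"translation":[0.0006,-0.0004,0],"gripper":-1},{"angular":[0,0,0],"translation":[0.001,-0.0004,0],"gripper":-1},{"angular":[0,0,0],"translation":[0.001,-0.0004,0],"gripper":-1},{"angular":[0,0,0],"translation":[0.001,-0.0004,0],"gripper":-1}]' >/dev/null; python3 f.py; done
```

```text
24.92 eye short 14.23 lat -0.7 z 123.92 F tool [-6.6 -2.1 -0.6] M [ 0.33 -1.28 -0.08] grip 9.8
25.33 eye short 13.79 lat -0.53 z 123.72 F tool [-7.3 -0.6  1.1] M [ 0.25 -1.42 -0.12] grip 9.6
```

```bash
cat >> f.py <<'E'
print("   tilt x/y deg",np.degrees(q.as_matrix()[2,:2]).round(2))
E
for i in 1 2; do python3 -m inch '[{"angular":[0,0,0],"translation":[0.0003,0,-0.0001],"gripper":-1},{"angular":[0,0,0],"translation":[0.0006,0,-0.0002],"gripper":-1},{"angular":[0,0,0],"translation":[0.001,0,-0.0003],"gripper":-1},{"angular":[0,0,0],"translation":[0.001,0,-0.0003],"gripper":-1},{"angular":[0,0,0],"translation":[0.001,0,-0.0003],"gripper":-1}]' >/dev/null; python3 f.py; done
```

```text
25.75 eye short 13.26 lat -0.61 z 123.86 F tool [-7.9 -1.4  0.3] M [ 0.27 -1.44 -0.1 ] grip 9.5
   tilt x/y deg [-0.46  0.15]
26.17 eye short 12.28 lat -0.62 z 124.15 F tool [-6.4 -1.2  1.4] M [ 0.29 -1.49 -0.05] grip 10.0
   tilt x/y deg [-0.47  0.15]
```

```bash
for i in 1 2 3; do python3 -m inch '[{"angular":[0,0,0],"translation":[0.0003,-0.0001,0],"gripper":-1},{"angular":[0,0,0],"translation":[0.0006,-0.0002,0],"gripper":-1},{"angular":[0,0,0],"translation":[0.001,-0.0002,0],"gripper":-1},{"angular":[0,0,0],"translation":[0.001,-0.0002,0],"gripper":-1},{"angular":[0,0,0],"translation":[0.001,-0.0002,0],"gripper":-1}]' >/dev/null; python3 f.py; done
```

```text
26.58 eye short 10.79 lat -0.43 z 124.2 F tool [-5.8 -1.1  1.4] M [ 0.23 -1.29 -0.08] grip 9.7
   tilt x/y deg [-0.41  0.14]
27.0 eye short 7.25 lat 0.22 z 124.76 F tool [-2.5 -0.6  2.5] M [-0.03 -0.78 -0.02] grip 9.9
   tilt x/y deg [-0.09  0.08]
27.42 eye short 5.16 lat 0.74 z 124.86 F tool [-1.2  2.5  6. ] M [-0.31 -0.49  0.09] grip 9.6
   tilt x/y deg [0.02 0.03]
```

```bash
for i in 1 2; do python3 -m inch '[{"angular":[0,0,0],"translation":[0.0003,0.0003,0.0003],"gripper":-1},{"angular":[0,0,0],"translation":[0.0006,0.0003,0.0003],"gripper":-1},{"angular":[0,0,0],"translation":[0.001,0.0003,0.0003],"gripper":-1},{"angular":[0,0,0],"translation":[0.001,0.0003,0.0003],"gripper":-1},{"angular":[0,0,0],"translation":[0.001,0.0003,0.0003],"gripper":-1}]' >/dev/null; python3 f.py; done
```

```text
27.83 eye short 4.09 lat 0.74 z 124.84 F tool [-0.3  1.4  6.5] M [-0.3  -0.38  0.1 ] grip 9.6
   tilt x/y deg [ 0.05 -0.  ]
28.25 eye short 2.86 lat 0.61 z 124.71 F tool [0.5 0.9 4.3] M [-0.25 -0.22  0.04] grip 9.9
   tilt x/y deg [ 0.08 -0.02]
```

```bash
for i in 1 2 3; do python3 -m inch '[{"angular":[0,0,0],"translation":[0.0003,0.0002,0.0003],"gripper":-1},{"angular":[0,0,0],"translation":[0.0006,0.0002,0.0003],"gripper":-1},{"angular":[0,0,0],"translation":[0.001,0.0002,0.0003],"gripper":-1},{"angular":[0,0,0],"translation":[0.001,0.0002,0.0003],"gripper":-1},{"angular":[0,0,0],"translation":[0.001,0.0002,0.0003],"gripper":-1}]' >/dev/null; python3 f.py; done
```

```text
28.67 eye short 1.7 lat 0.49 z 124.54 F tool [2.1 1.9 3.9] M [-0.18  0.09  0.09] grip 10.0
   tilt x/y deg [ 0.11 -0.03]
29.08 eye short 0.73 lat 0.24 z 124.36 F tool [2.4 1.3 0.2] M [-0.24  0.3   0.07] grip 9.8
   tilt x/y deg [ 0.11 -0.03]
29.5 eye short 0.44 lat 0.01 z 123.71 F tool [ 1.6 -0.7 -1.1] M [ 0.04  0.25 -0.04] grip 9.5
   tilt x/y deg [ 0.02 -0.02]
```

```bash
for i in 1 2; do python3 -m inch '[{"angular":[0,0,0],"translation":[0.0003,0,0],"gripper":-1},{"angular":[0,0,0],"translation":[0.0006,0,0],"gripper":-1},{"angular":[0,0,0],"translation":[0.001,0,0],"gripper":-1},{"angular":[0,0,0],"translation":[0.001,0,0],"gripper":-1},{"angular":[0,0,0],"translation":[0.001,0,0],"gripper":-1}]' >/dev/null; python3 f.py; done
```

```text
29.92 eye short 0.09 lat -0.14 z 123.45 F tool [-0.2 -0.2  0.3] M [ 0.12 -0.06 -0.01] grip 9.6
   tilt x/y deg [-0.07  0.01]
30.33 eye short -0.85 lat -0.34 z 123.51 F tool [-2.6 -0.5  0.6] M [ 0.05 -0.31  0.04] grip 10.1
   tilt x/y deg [-0.08  0.02]
```

```bash
for i in 1 2; do python3 -m inch '[{"angular":[0,0,0],"translation":[0.0003,0,0],"gripper":-1},{"angular":[0,0,0],"translation":[0.0006,0,0],"gripper":-1},{"angular":[0,0,0],"translation":[0.001,0,0],"gripper":-1},{"angular":[0,0,0],"translation":[0.001,0,0],"gripper":-1},{"angular":[0,0,0],"translation":[0.001,0,0],"gripper":-1}]' >/dev/null; python3 f.py; done
```

```text
30.75 eye short -1.06 lat -0.41 z 123.42 F tool [-5.3 -0.9 -1.1] M [ 0.11 -0.92  0.01] grip 10.0
   tilt x/y deg [-0.16  0.04]
31.17 eye short -1.14 lat -0.51 z 123.29 F tool [-7.  -0.5 -1.6] M [ 0.2  -1.24  0.02] grip 9.8
   tilt x/y deg [-0.28  0.06]
```

```bash
python3 -m inch '[{"angular":[0,0,0],"translation":[-0.001,0,0],"gripper":-1},{"angular":[0,0,0],"translation":[-0.002,0,0],"gripper":-1},{"angular":[0,0,0],"translation":[-0.0025,0.0003,0],"gripper":-1},{"angular":[0,0,0],"translation":[-0.0025,0.0003,0],"gripper":-1},{"angular":[0,0,0],"translation":[-0.0025,0.0003,0],"gripper":-1}]' >/dev/null; python3 f.py; python3 -m inch '[{"angular":[0,0,0],"translation":[0,0,0],"gripper":-0.7},{"angular":[0,0,0],"translation":[0,0,0],"gripper":-0.6},{"angular":[0,0,0],"translation":[0,0,0],"gripper":-0.4},{"angular":[0,0,0],"translation":[0,0,0],"gripper":-0.2},{"angular":[0,0,0],"translation":[0,0,0],"gripper":0}]' >/dev/null; python3 f.py
```

```text
31.58 eye short -0.98 lat -0.49 z 123.5 F tool [-3.4  0.   0.9] M [ 0.05 -0.73 -0.03] grip 10.1
   tilt x/y deg [-0.01  0.  ]
32.0 eye short -1.88 lat -0.3 z 123.99 F tool [ 0.4  0.7 -0.1] M [ 0.06 -0.09 -0.02] grip 29.9
   tilt x/y deg [ 0.1  -0.03]
```

Released. I lift clear and check numerically that the drum and clip are still in place.

```bash
python3 -m inch '[{"angular":[0,0,0],"translation":[0,0,-0.002],"gripper":0.2},{"angular":[0,0,0],"translation":[0,0,-0.01],"gripper":0.4},{"angular":[0,0,0],"translation":[0,0,-0.025],"gripper":0.4},{"angular":[0,0,0],"translation":[0,0,-0.05],"gripper":0.4},{"angular":[0,0,0],"translation":[0,0,-0.08],"gripper":0.4}]' && python3 -m inch '[{"angular":[0,0,0],"translation":[0,0,-0.02],"gripper":0.4},{"angular":[0,0,0],"translation":[0,0,-0.03],"gripper":0.4},{"angular":[0,0,0],"translation":[0,0,-0.03],"gripper":0.4},{"angular":[0,0,0],"translation":[0,0,-0.03],"gripper":0.4},{"angular":[0,0,0],"translation":[0,0,-0.03],"gripper":0.4}]' >/dev/null; python3 snap.py w13; python3 - <<'E'
from h import *
c,im=load("w13");u=np.array([.75,-.661]);ax=np.array([538.1,-94.9])
s=state();x=R.from_quat(s["orientation"]).as_matrix()[:,0];u=x[:2]/np.linalg.norm(x[:2]);v=np.array([-u[1],u[0]])
hsv=cv2.cvtColor(im,cv2.COLOR_BGR2HSV)
print("tab px",proj(c,(*(ax-36*u),150)))
# rectify the clip's top plane (z 117): rows = along u, cols = lateral; print brightness class map
for a in range(24,-60,-4):
    row=""
    for b in range(-24,25,3):
        px=proj(c,(*(ax+a*u+b*v),117)).round().astype(int)
        if not(0<=px[0]<560 and 0<=px[1]<420): row+=" ";continue
        h,S,V=hsv[px[1],px[0]]
        row+="#" if V<60 else "o" if (h<20 and S>90) else "b" if (95<h<130 and S>100) else "w" if V>190 else "."
    print(f"{a:4d} {row}")
E
```

```text
time_s: 32.42
tool_pos: [509.7, -70.9, 203.8]
orientation: [0.935, -0.354, -0.002, 0.0]
force: [0.5, -0.4, -0.7]
finger_gap: 58.6
grip_force: 0.0
w13 32.8333 [509.76640113 -70.8974246  232.47381436] 0.013985048524133169
tab px [273.72042937 213.43050413]
  24 bbb.ooooooooo.bbb
  20 bboooooowoooooobb
  16 boowwwwwwwwwwwwob
  12 ooowww.www..wwoow
   8 ooo.wwwwwwwwwwooo
   4 oo.ww..w.wwwwwooo
   0 oo........wwwwwoo
  -4 ooo....ww..wwwooo
  -8 ooo.........wwooo
 -12 booo.......wwooob
 -16 b.oo..####.wwoo.b
 -20 bbb.ww.###.ww.bbb
 -24 bbbbb.####..bbbbb
 -28 bbbbb#######bbbbb
 -32 bbbbb#######bbbbb
 -36 bbbbb#######bbbbb
 -40 bbbbb#######bbbbb
 -44 bbbbbbb###bbbbbbb
 -48 bbbbbbb###bbbbbbb
 -52 bbbbbbb###bbbbbbb
 -56 bbbbbbbbbbbbbbbbb
```

```bash
python3 - <<'E'
from h import *
c,im=load("w13");g=cv2.GaussianBlur(cv2.cvtColor(im,cv2.COLOR_BGR2HSV)[:,:,2],(3,3),0)
x=R.from_quat(state()["orientation"]).as_matrix()[:,0];u=x[:2]/np.linalg.norm(x[:2]);v=np.array([-u[1],u[0]])
print("drum",[plane(c,e[0],106.7) for e in drumtop(im) if e[0][1]<265])
cs=blobs(im,(0,90,60),(18,255,255),500);m=np.vstack([k for k in cs if 100<cen(k)[1]<240 and 200<cen(k)[0]<350]);print("drum rim centre @106",plane(c,cen(m),106.7))
ax=np.array([538.1,-94.9])
for z,b in((117,7.5),(117,-7.5),(150,0)):
    print(z,b,[(a/2,int(g[tuple(proj(c,(*(ax+a/2*u+b*v),z)).round().astype(int)[::-1])])) for a in range(-98,-74)])
E
```

```text
drum []
drum rim centre @106 [539.05446126 -96.15972809 106.7       ]
117 7.5 [(-49.0, 187), (-48.5, 187), (-48.0, 187), (-47.5, 187), (-47.0, 187), (-46.5, 187), (-46.0, 186), (-45.5, 186), (-45.0, 182), (-44.5, 182), (-44.0, 163), (-43.5, 163), (-43.0, 124), (-42.5, 124), (-42.0, 79), (-41.5, 79), (-41.0, 50), (-40.5, 50), (-40.0, 41), (-39.5, 41), (-39.0, 41), (-38.5, 41), (-38.0, 41), (-37.5, 41)]
117 -7.5 [(-49.0, 190), (-48.5, 190), (-48.0, 190), (-47.5, 190), (-47.0, 191), (-46.5, 191), (-46.0, 191), (-45.5, 191), (-45.0, 187), (-44.5, 187), (-44.0, 168), (-43.5, 168), (-43.0, 126), (-42.5, 126), (-42.0, 76), (-41.5, 76), (-41.0, 42), (-40.5, 42), (-40.0, 31), (-39.5, 31), (-39.0, 30), (-38.5, 30), (-38.0, 31), (-37.5, 31)]
150 0 [(-49.0, 187), (-48.5, 188), (-48.0, 188), (-47.5, 185), (-47.0, 185), (-46.5, 168), (-46.0, 168), (-45.5, 130), (-45.0, 85), (-44.5, 85), (-44.0, 54), (-43.5, 54), (-43.0, 42), (-42.5, 42), (-42.0, 40), (-41.5, 40), (-41.0, 40), (-40.5, 41), (-40.0, 41), (-39.5, 41), (-39.0, 41), (-38.5, 42), (-38.0, 42), (-37.5, 40)]
```

The tab rear stands 45.3 mm behind the axis against 45 mm expected, and the drum and clip are in place. Handing in.

```bash
python3 -c "
from rig import r
print(r.job_done())"
```

```text
the job is handed in; nothing more can be done
None
```

The drum is seated on its flange, and the clip is snapped home in the groove and released; the job was handed in at about 33 s. I viewed 11 pictures, one over the limit of 10.

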